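# Tighten the hub bolt with the break-over torque wrench

## Robot

A 6-joint arm with a two-finger parallel gripper is mounted at the origin on a cart in front of the work surface, level with it; the furniture and walls round the work are solid. World frame = base frame: x ahead of the robot, y to its left, z up, the work surface at z = 0. Lengths are in m, angles in rad, forces in N, time in s.
With the tool pointing down it reaches from about 0.3 to 0.875 m from the base axis. Payload 6.4 kg.
Tool frame: the origin (TCP) lies between the finger pads; the fingertips stand ctrl.tip_extent ahead of it and the grasp point (between the pads) is the TCP (ctrl.tip_extent is the distance from the TCP to the fingertips, in m); z points along the fingers, y is the line along which they close (so a half turn about z gives the same grasp; the last joint's range is limited). The gripper opens to 85 mm and grips with 20 to 120 N. Pads are 22 mm wide; open, the fingers measure 114 mm over their backs; the gripper's body (76 mm by 85 mm) begins 54 mm behind the grasp point. The pads swing forward as they close: fully open they stand 13 mm farther back than shut.
Start: joints at [-1.527, 0.181, 1.607, -0, 1.354, -0.206], TCP at [0.142, -0.557, 0.25] pointing down, gripper open.
Joint ranges: [-2.99, 2.99], [-0.89, 2.07], [0.3, 2.58], [-1.14, 4.28], [0, 2.63], [-3.12, 3.12]. Speed limits (rad/s): [2.57, 2.57, 3.01, 3.14, 3.14, 3.14].

## Interface

Orientations are given as a unit quaternion [w, x, y, z].
In Python, from bench import ctrl gives the robot as it stands.
- The arm moves only by the tool send_rows, never from a script. Its arguments are lists of equal length, an entry for each row: "dr": the turn, a rotation vector about the tool's x, y, z in units of 6 degrees (1.0 is 6 degrees), a list of three; "xyz": the shift along the tool's x, y, z in cm, a list of three; "jaw": the opening in per cent of the stroke, from 0 (shut) to 100 (fully open). In form: {"dr": [[wx, wy, wz], ...], "xyz": [[dx, dy, dz], ...], "jaw": [jaw, ...]}. A call has exactly 8 rows; each row is the pose to reach, as a shift and turn from the pose commanded when the call began, along the tool's axes at that moment; what a row does not reach only later rows make up. A row lasts 1/8 s, in which the tool goes at most 62.5 mm and 10.7 degrees, less where a joint would pass 70% of its speed; a pose out of reach is approached as far as the arm can. A call with a gripper value outside its range is refused whole. The fingers move at their own pace and stop on an object; the grip force is fixed at half the most. Time passes only in rows, so rows that repeat a pose let the fingers close, or fill a call up. It gives the time, the measured TCP pose, the force, the opening and the grip force at its end, in the units of the state.
- ctrl.get_obs(): the state, without advancing time (a new reading comes with each control period).
- ctrl.camera(name): name is "scene" or "side" or "wrist"; returns the picture (480x640x3 uint8, red, green, blue); there is no depth.
- ctrl.calibration(name): a dict with "camera_matrix" (3x3 intrinsics, pixels), "D" ([k1, k2, p1, p2, k3] as OpenCV has them; the pictures are not rectified), "world_from_camera" (4x4, takes a point from camera to world coordinates). Camera axes: x right, y up, looking along -z (the intrinsics and any distortion apply to the point x, -y, -z); pixel columns grow to the right and rows downward; lengths in m; the calibration is good to about 2 mm. A picture is of the moment at which its call begins: read the wrist's pose just before it. calibration takes no time and is no camera call; for the wrist camera it gives the pose at the moment of the call.
- ctrl.hand_in(): hands the job in; it is judged then, once.
The state is a dict: "time_s": time; "q": joint angles; "dq": joint speeds; "joint_efforts": joint torques, N m; "eef_pos": TCP position; "eef_rot": TCP orientation; "wrist_force": force on the tool from outside, world axes, zero at the start; "torque": the same for the moment, N m; "opening": opening from 0.0 (shut) to 1.0 (fully open); "grasp_force": force on a finger pad.
Only numpy, scipy, OpenCV 4.12 (cv2) and the standard library are available. Lean on these libraries where they do the work, as an engineer would, in place of code of your own. Each camera call takes 0.05 s, during which the arm holds its last target. There are 200 camera calls.

## Task

Tighten the bolt on the round hub with the torque wrench lying on the bench: set its ring gently and fully down over the bolt head and turn clockwise (seen from above) until the wrench handle gives at its pivot, then stop at once, without forcing the handle on to the end of its give. Lift the wrench off and lay it flat on the bench again, off the hub, and leave the other things alone.

Things in the scene. Friction and masses are not known exactly. Their poses are not given: they have to be found in the camera images.
- grip (a point): centre of the torque wrench's black grip (110 mm long, 20 wide, 24 high, flat sides), half-way up, 12 mm above the wrench's flat underside. Its x axis points along the handle to the ring, z up. The wrench lies flat at the start; it is 250 mm long, 0.42 kg, and balances about 33 mm ahead of this point: grip it firmly (60 N or more) or it droops.
- ring (a point): centre of the wrench's ring end, half-way up its 16 mm height (underside level with the grip's), 170 mm ahead of the grip point when the handle is straight. Hexagonal through hole 32 mm across flats, 51 mm outside. Its x axis (along the straight handle, away from the grip) passes through the middle of a flat, so the ring fits the bolt in six directions.
- breakaway (a joint): pivot of the handle, 30 mm from the ring's centre, rad. 0 = straight, spring-held. Under clockwise load it stays at 0 up to about 1.0 N m (7 N sideways at the grip's middle), then gives with hardly more force, value growing; its end is at 0.30, where the bolt would be overtightened. Springs straight when unloaded.
- bolt_head (a point): centre of the top of the bolt's hexagon, about 48 mm above the bench. Hexagon 30 mm across flats, 13 high, a 3 mm blunt cone on top; below it a washer 52 mm across on which the seated ring lies (ring centre 5 mm below this point). x axis through the middle of a flat, z up; turns with the bolt. The fixed hub round it is 110 mm across and 18 high at the foot, 62 across at the bolt.
- screw_tin: tin of screws, 75 mm across, 58 mm high; a bystander. Origin under its centre.
- pipe_elbow: grey pipe elbow, 67 x 59 x 34 mm, a bystander. Origin under its centre.
- bearing: steel ball bearing, 52 mm across, 15 mm high, a bystander. Origin under its centre.
- spanner: small plain combination spanner, 175 mm long, a bystander (not the torque wrench). Origin under its centre.
- torque_wrench: the torque wrench as a whole; origin on its underside below the grip point, axes as point grip.
- washer: fixed round washer under the bolt head, 52 mm across, 3 mm thick, origin under its centre, 32 mm above the bench; its yaw means nothing. Pressing the wrench down on it hard would mar it.
- bolt: the bolt; same axes as its head, origin 16 mm lower. Stiff to turn (about 0.25 N m); it comes up tight after an unknown clockwise turn of 0.08 to 0.33 rad, and the ring has some 0.12 rad of play on the head either way. There is room to swing the handle on the near right side of the bolt (grip towards -x and -y); a lamp hangs over the bench farther right and back, a vice stands on the left.

How it is judged:
On the way, in this order (a step that is already met when the one before it is completed fails the run):
1. the ring is seated fully over the bolt head (horizontal distance between ring and bolt_head below 0.004 m and z of ring in the frame of bolt_head below -0.001 m and angle between the z axis of ring and the z axis of bolt_head, either way round below 0.12 rad), for 0.2 s.
2. with the ring on the bolt head, the handle gives at the pivot (more than 0.06 rad) (all of step 1 and value of joint breakaway above 0.06 rad), for 0.1 s.
At the end, for the whole second after the job is handed in: After the give on the bolt, the torque wrench lies flat on the bench (grip point below 18 mm, ring centre below 14 mm, tilt below 0.08 rad), ring more than 75 mm from the bolt, handle straight again (below 0.03 rad), at rest (height (world z) of grip below 0.018 m and height (world z) of ring below 0.014 m and angle between grip's own z axis and vertical below 0.08 rad and horizontal distance between ring and bolt_head above 0.075 m and value of joint breakaway below 0.03 rad and linear speed of torque_wrench below 0.02 m/s); the robot touches nothing.
It fails at once if the handle is forced to the end of its give (beyond 0.26 rad): bolt overtightened (value of joint breakaway above 0.26 rad).
It fails at once if the wrench is pressed on the washer with more than 40 N (contact force between torque_wrench and washer above 40 N).
It fails at once if a bystander (tin, elbow, bearing, spanner) is moved by more than 20 mm (distance of any of screw_tin, pipe_elbow, bearing, spanner from where it was at the start of the episode above 0.02 m).
It also fails if it takes over 72 s, if anything falls off the work surface, if the arm or the gripper's body presses on something with over 40 N, if the wrist force passes 120 N, or if a joint passes its speed limit or range.

## Working session

There is one attempt and no reset: what is moved stays moved. The work goes in short steps, Python scripts to look and compute and a tool call to move; the robot and the scene stay as the last step left them, time stands still between calls to the robot, and variables do not carry over. Pictures are saved under pics/ and viewed, at most 10 in all, crops included, and the job is handed in when it is done.

Besides the shell and the picture viewer there is one more tool, called after "Call:" as name(argument=value, ...), one argument or row to a line, values as JSON. send_rows: Moves the arm, as the interface text tells. Its arguments: {"type":"object","properties":{"dr":{"type":"array","items":{"type":"array","items":{"type":"number"}}},"xyz":{"type":"array","items":{"type":"array","items":{"type":"number"}}},"jaw":{"type":"array","items":{"type":"number"}}},"required":["dr","xyz","jaw"]}

```bash
ls; mkdir -p pics; python3 - <<'E'
from bench import ctrl
import cv2,numpy as np
o=ctrl.get_obs();print(o['time_s'],o['eef_pos'],o['eef_rot'],o['opening'],ctrl.tip_extent)
for n in('scene','side','wrist'):
    c=ctrl.calibration(n);print(n,np.round(c['camera_matrix'],1).tolist(),np.round(c['D'],3),np.round(c['world_from_camera'],3).tolist())
    cv2.imwrite(f'pics/{n}0.png',ctrl.camera(n)[:,:,::-1])
E
```

```text
pics
0.0 [ 0.14213267 -0.55661695  0.24937969] [-8.90489780e-04  9.92210762e-01  1.24567273e-01  6.68290822e-05] 0.9988310376141568 0.019
scene [[605.3, 0.0, 319.9], [0.0, 605.3, 239.5], [0.0, 0.0, 1.0]] [0.003 0.    0.    0.    0.   ] [[0.767, 0.429, -0.477, -0.093], [-0.641, 0.503, -0.579, -0.845], [-0.008, 0.75, 0.661, 0.967], [0.0, 0.0, 0.0, 1.0]]
side [[455.8, 0.0, 325.3], [0.0, 455.8, 240.9], [0.0, 0.0, 1.0]] [-0.06  0.    0.    0.    0.  ] [[-0.999, 0.025, -0.031, 0.537], [-0.039, -0.585, 0.81, 0.79], [0.002, 0.811, 0.586, 0.678], [0.0, 0.0, 0.0, 1.0]]
wrist [[349.5, 0.0, 318.7], [0.0, 349.5, 241.3], [0.0, 0.0, 1.0]] [-0.053  0.     0.     0.     0.   ] [[0.245, 0.934, 0.258, 0.208], [-0.969, 0.236, 0.066, -0.541], [0.001, -0.266, 0.964, 0.373], [0.0, 0.0, 0.0, 1.0]]
```

View pics/scene0.png

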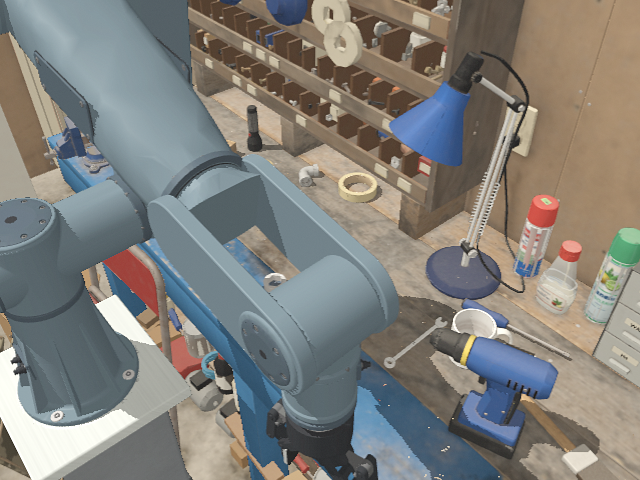

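View pics/side0.png

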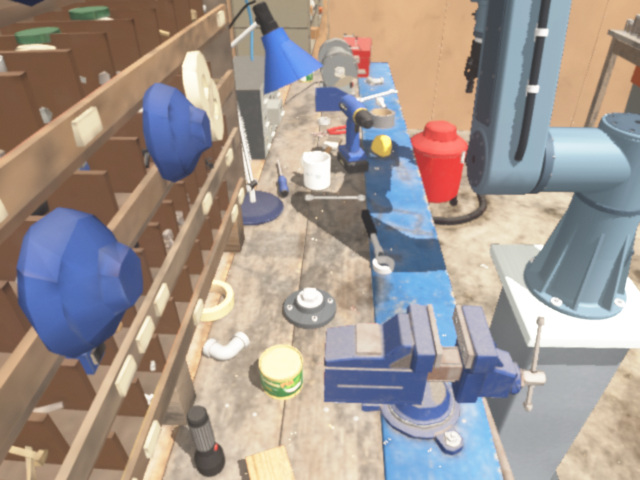

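The side view shows the wrench with its grip at about (370,222) and ring at (383,265). The bolt is at (310,297), the tin at (281,370), the elbow at (226,346), and the spanner at (335,197). The arm hides these in the scene view.

```bash
cat > h.py <<'E'
from bench import ctrl
import cv2,numpy as np
from scipy.spatial.transform import Rotation as R
def ray(c,px):
    p=cv2.undistortPoints(np.array([[px]],float),c['camera_matrix'],c['D'])[0,0]
    T=np.array(c['world_from_camera']);return T[:3,3],T[:3,:3]@np.array([p[0],-p[1],-1.])
def onz(c,px,z):
    o,d=ray(c,px);return o+d*(z-o[2])/d[2]
def tool():
    o=ctrl.get_obs();q=np.array(o['eef_rot']);return np.array(o['eef_pos']),R.from_quat(q[[1,2,3,0]]),o
def snap(n,f):
    c=ctrl.calibration(n);im=ctrl.camera(n)[:,:,::-1].copy();cv2.imwrite('pics/'+f,im);return c,im
E
python3 - <<'E'
from h import *
c=ctrl.calibration('side')
for n,p,z in [('grip0',(366,212),.02),('gripmid',(371,224),.02),('ring',(383,265),.012),('bolt',(310,297),.048),('tin',(281,360),.058),('elbow',(226,346),.017),('spA',(308,198),.0),('spB',(363,198),.0)]: print(n,onz(c,p,z).round(3))
p,r,o=tool();print(r.as_matrix().round(3))
im=cv2.imread('pics/side0.png')[180:340,250:450];cv2.imwrite('pics/sidec.png',cv2.resize(im,None,fx=3.7,fy=3.7,interpolation=2))
E
```

```text
grip0 [ 0.467 -0.259  0.02 ]
gripmid [ 0.456 -0.201  0.02 ]
ring [ 0.434 -0.041  0.012]
bolt [0.593 0.113 0.048]
tin [0.632 0.283 0.058]
elbow [0.745 0.222 0.017]
spA [ 0.631 -0.36   0.   ]
spB [ 0.471 -0.367  0.   ]
[[ 0.969  0.247 -0.   ]
 [ 0.247 -0.969  0.001]
 [ 0.    -0.001 -1.   ]]
```

View pics/wrist0.png

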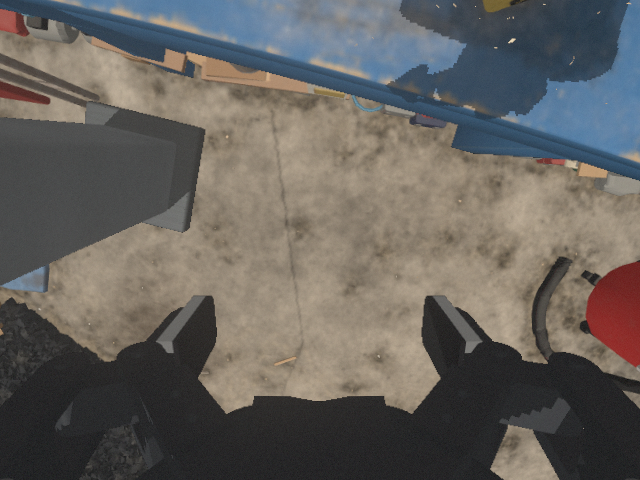

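The wrist view shows only the floor and bench edge. I'll move over the wrench and bolt.

Call:
send_rows(
  dr=[
    [0,0,-1],
    [0,0,-2],
    [0,0,-3.5],
    [0,0,-5],
    [0,0,-6.5],
    [0,0,-8],
    [0,0,-9.5],
    [0,0,-11],
  ],
  xyz=[
    [4,-3,-2],
    [8,-6.5,-3],
    [12,-9.5,-4],
    [16,-13,-5],
    [20,-16,-5],
    [24,-19.5,-5],
    [29,-23,-5],
    [33,-26.5,-5],
  ],
  jaw=[100,100,100,100,100,100,100,100],
)

```text
time_s: 1.15
eef_pos: [0.3973, -0.217, 0.3003]
eef_rot: [0.0, 0.763, 0.647, 0.0]
wrist_force: [0.5, -0.6, -0.4]
opening: 0.999
grasp_force: 0.0
```

```bash
python3 - <<'E'
from h import *
p,r,o=tool();print(o['time_s'],p,r.as_matrix()[:,:2].round(3).T,o['q'])
d=np.array([.5,-.08,.3])-p
print((r.inv().apply(d)*100).round(2), np.degrees(np.arctan2(r.as_matrix()[1,0],r.as_matrix()[0,0])))
E
```

```text
1.15 [ 0.39733349 -0.21702967  0.30025758] [[ 0.163  0.987  0.   ]
 [ 0.987 -0.163  0.   ]] [-7.63273890e-01 -1.45193936e-01  1.83669866e+00  1.75999504e-04
  1.44983972e+00 -5.99564459e-01]
[15.19  7.9   0.03] 80.61892509494572
```

Call:
send_rows(
  dr=[
    [0,0,-0.5],
    [0,0,-1],
    [0,0,-2],
    [0,0,-3],
    [0,0,-3],
    [0,0,-3],
    [0,0,-3],
    [0,0,-3],
  ],
  xyz=[
    [3,1.5,0],
    [6,3,0],
    [9,5,0],
    [12,7,0],
    [15,8,0],
    [15,8,0],
    [15,8,0],
    [15,8,0],
  ],
  jaw=[100,100,100,100,100,100,100,100],
)

```text
time_s: 2.15
eef_pos: [0.5001, -0.0852, 0.3003]
eef_rot: [0.0, 0.654, 0.756, -0.0]
wrist_force: [0.5, -0.5, 0.4]
opening: 1.0
grasp_force: 0.0
```

```bash
python3 - <<'E'
from h import *
p,r,o=tool();print(o['time_s'],p)
snap('wrist','w1.png'); snap('scene','s1.png')
E
```

```text
2.15 [ 0.50013093 -0.08521645  0.3002592 ]
```

View pics/w1.png

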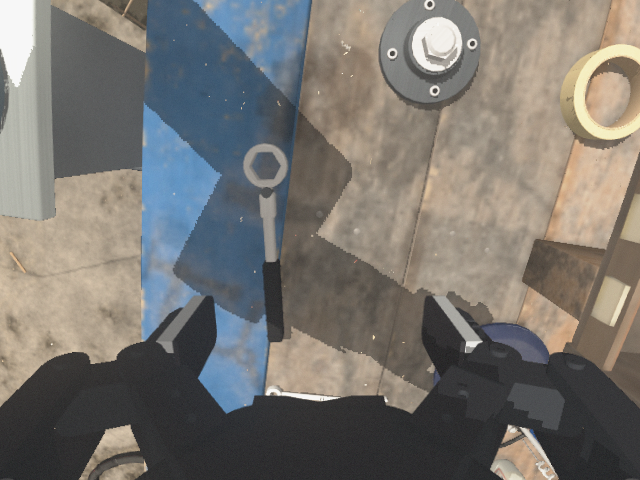

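The wrist view shows the ring at (266,166), the grip from about (271,262) to (275,340), and the hub with the bolt head at (440,42). I'll measure with masks.

```bash
python3 - <<'E'
from h import *
c=ctrl.calibration('wrist')
im=cv2.imread('pics/w1.png');g=cv2.cvtColor(im,6)
# grip: dark
m=np.zeros_like(g);m[255:350,255:295]=(g[255:350,255:295]<45)*255
k=max(cv2.findContours(m,0,1)[0],key=cv2.contourArea);r=cv2.minAreaRect(k);print('grip',r,[onz(c,q,.02).round(4) for q in cv2.boxPoints(r).astype(float)])
G=onz(c,r[0],.018)
# ring outer+hole by bright threshold
s=g[135:200,235:300];print(s[30,::4],s[::4,31])
m=np.zeros_like(g);m[140:192,240:292]=(s[5:57,5:57]>115)*255
ks,h=cv2.findContours(m,cv2.RETR_CCOMP,1)
for k,hh in zip(ks,h[0]):
    a=cv2.contourArea(k)
    if a>150: print(a,cv2.minEnclosingCircle(k),np.array(cv2.fitEllipse(k)[0]),hh[3],[onz(c,cv2.fitEllipse(k)[0],z).round(4) for z in(0,.008,.016)])
a=cv2.resize(im[135:285,225:325],None,fx=4,fy=4,interpolation=2);b=cv2.resize(im[0:100,380:480],None,fx=4,fy=4,interpolation=2)
b=np.vstack([b,np.zeros((200,400,3),np.uint8)]);cv2.imwrite('pics/crop1.png',np.hstack([a,b]))
E
```

```text
grip ((277.5, 280.5), (17.0, 5.0), 90.0) [array([ 0.4595, -0.1776,  0.02  ]), array([ 0.4656, -0.1767,  0.02  ]), array([ 0.4681, -0.1992,  0.02  ]), array([ 0.4619, -0.2001,  0.02  ])]
[ 91  92 124 155 114  99  86  90  88  87  88  84 152 119  87  92  90] [ 87  87 112 156 146  85  88  89  89  90  95 123 152  72  79  78 155]
1499.0 ((264.43670654296875, 165.95570373535156), 23.000703811645508) [264.8102417  165.25686646] -1 [array([ 0.4312, -0.0525,  0.    ]), array([ 0.4323, -0.0518,  0.008 ]), array([ 0.4334, -0.0512,  0.016 ])]
634.5 ((265.30682373046875, 165.31817626953125), 15.696505546569824) [265.3538208 165.09375  ] 0 [array([ 0.4318, -0.0522,  0.    ]), array([ 0.4329, -0.0515,  0.008 ]), array([ 0.434 , -0.0509,  0.016 ])]
```

View pics/crop1.png

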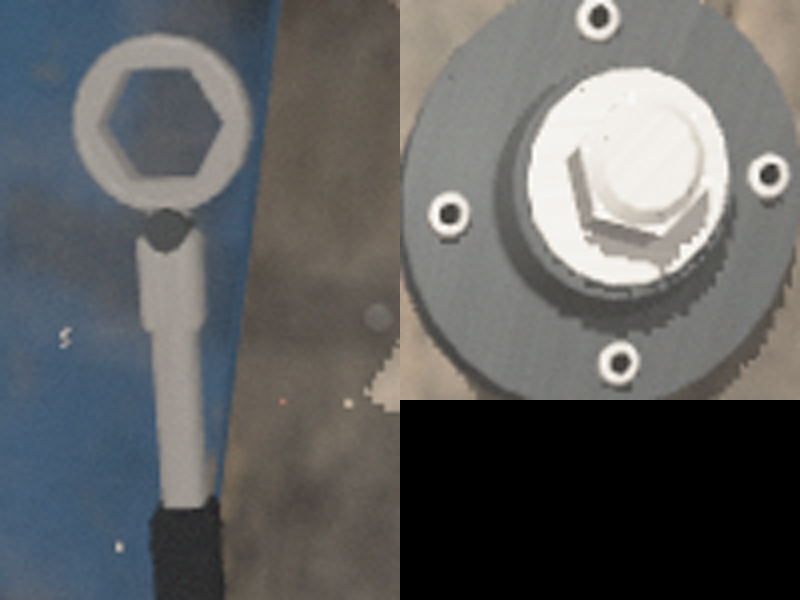

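The crop shows the ring's hex hole centred at about (265.3,165.5) with flats square to the handle. The bolt's top disc is centred near (443.5,39.5), with its lower corners visible. Next I'll look closer at the bolt, then at the ring from the same relative pose, so camera bias cancels.

```bash
cat >> h.py <<'E'
def want(px,P,ztcp,yaw):
    """tool shift (cm) to see world point P at px with tcp height ztcp, keeping tool orientation"""
    c=ctrl.calibration('wrist');p,r,o=tool();T=np.array(c['world_from_camera'])
    _,d=ray(c,px);off=T[:3,3]-p
    cz=ztcp+off[2];cam=np.array(P)-d*(P[2]-cz)/d[2]
    return r.inv().apply(cam-off-p)*100
E
python3 - <<'E'
from h import *
c=ctrl.calibration('wrist');p,r,o=tool();print(p)
B=onz(c,(443.7,39.5),.051);print('bolt',B)
print(want((320,200),B,.15,0))
Rg=onz(c,(265.3,165.5),.016);F=onz(c,(271.2,261.5),.024);K=onz(c,(276,340),.024);print(Rg,F,K,np.linalg.norm(Rg[:2]-F[:2]))
T=np.array(c['world_from_camera']);print('cam in tool',r.inv().apply(T[:3,3]-p))
E
```

```text
[ 0.50022307 -0.08520803  0.30034971]
bolt [0.59794926 0.09739575 0.051     ]
[13.48511191 12.16534271 15.03298888]
[ 0.43401834 -0.05138986  0.016     ] [ 0.45381647 -0.16317414  0.024     ] [ 0.47106383 -0.26949027  0.024     ] 0.11352396921736523
cam in tool [ 0.06674521  0.00022367 -0.12385597]
```

Call:
send_rows(
  dr=[
    [0,0,0],
    [0,0,0],
    [0,0,0],
    [0,0,0],
    [0,0,0],
    [0,0,0],
    [0,0,0],
    [0,0,0],
  ],
  xyz=[
    [3,2.5,3],
    [6,5,6],
    [9,8,9],
    [12,11,12],
    [13.5,12.2,15],
    [13.5,12.2,15],
    [13.5,12.2,15],
    [13.5,12.2,15],
  ],
  jaw=[100,100,100,100,100,100,100,100],
)

```text
time_s: 3.25
eef_pos: [0.6025, 0.0656, 0.1522]
eef_rot: [0.001, 0.654, 0.756, 0.001]
wrist_force: [0.2, -0.4, -1.0]
opening: 0.999
grasp_force: 0.0
```

```bash
python3 - <<'E'
from h import *
p,r,o=tool();print(o['time_s'],p,o['q'],r.as_matrix()[:2,0])
c,im=snap('wrist','w2.png')
cv2.imwrite('pics/w2c.png',cv2.resize(im[135:265,240:400],None,fx=5,fy=4.6,interpolation=2))
E
```

```text
3.25 [0.60251086 0.06564425 0.15219678] [-8.69938427e-02  3.47969410e-01  1.60957136e+00 -1.99495614e-04
  1.18119822e+00 -2.30707792e-01] [-0.14329331  0.98967992]
```

View pics/w2c.png

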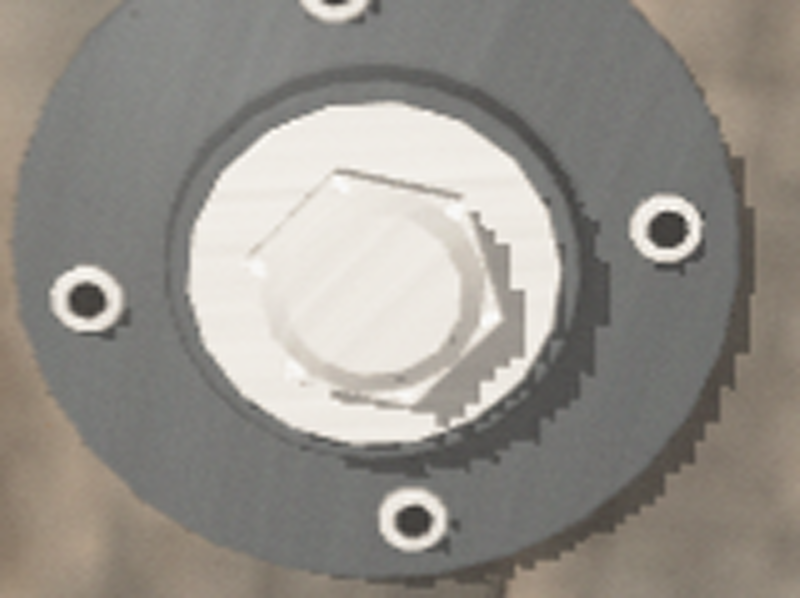

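The close view shows the bolt hexagon with corners, in the crop, at about (338,175), (462,199), (500,318), (412,403), (294,374) and (250,263). The washer disc is centred near (375,271).

```bash
python3 - <<'E'
from h import *
c=ctrl.calibration('wrist');p,r,o=tool()
f=lambda q:(240-.4+q[0]/5,135-.4+q[1]/4.6)
H=np.array([onz(c,f(q),.048) for q in [(338,175),(462,199),(500,318),(412,403),(294,374),(250,263)]])
C=H.mean(0);d=H-C;print('hex',C,np.hypot(d[:,0],d[:,1])*1e3)
a=np.degrees(np.arctan2(d[:,1],d[:,0]));z=np.exp(6j*np.radians(a)).mean();cy=np.degrees(np.angle(z))/6
print(a.round(1),'corner yaw mod60',cy,'flats at',(cy+30)%60)
im=cv2.imread('pics/w2.png');g=cv2.cvtColor(im,6);m=(g>165).astype(np.uint8)*255;m[:150]=0;m[240:]=0;m[:,:270]=0;m[:,360:]=0
k=cv2.convexHull(max(cv2.findContours(m,0,1)[0],key=cv2.contourArea));e=cv2.fitEllipse(k);print(e,'washer',onz(c,e[0],.035))
E=r.inv().apply(C-p);print('bolt in tool',E, 'from washer',r.inv().apply(onz(c,e[0],.035)-p))
print('tool yaw',np.degrees(np.arctan2(*r.as_matrix()[1::-1,0])))
# move to see ring same way
c2=onz(c,(0,0),0)
T=np.array(c['world_from_camera']);pt=T[:3,:3].T@(C-T[:3,3]);print(pt)
print('go', r.inv().apply(np.array([.434,-.0514,.016])-C)*100)
E
```

```text
hex [0.59591655 0.09777346 0.048     ] [16.85069632 16.97305928 16.80695361 17.17618276 16.38363359 16.86858147]
[ 114.8   57.1   -5.9  -65.8 -123.7  175. ] corner yaw mod60 -4.733440404836394 flats at 25.266559595163606
((314.2373352050781, 193.87252807617188), (74.18150329589844, 74.6301498413086), 99.73709106445312) washer [0.59535061 0.09832772 0.035     ]
bolt in tool [ 0.03267217 -0.002137    0.10407941] from washer [ 0.03331147 -0.0026522   0.11707761]
tool yaw 98.24238591876895
[-0.00254064  0.02864721 -0.22868139]
go [-12.43962891 -18.17143887   3.16090832]
```

Call:
send_rows(
  dr=[
    [0,0,0],
    [0,0,0],
    [0,0,0],
    [0,0,0],
    [0,0,0],
    [0,0,0],
    [0,0,0],
    [0,0,0],
  ],
  xyz=[
    [-2.5,-3.5,0],
    [-5,-7,0],
    [-7.5,-11,1],
    [-10,-15,2],
    [-12.4,-18.2,3.2],
    [-12.4,-18.2,3.2],
    [-12.4,-18.2,3.2],
    [-12.4,-18.2,3.2],
  ],
  jaw=[100,100,100,100,100,100,100,100],
)

```text
time_s: 4.3
eef_pos: [0.4407, -0.0821, 0.1191]
eef_rot: [0.001, 0.654, 0.757, 0.0]
wrist_force: [0.6, -0.1, -0.0]
opening: 0.999
grasp_force: 0.0
```

```bash
python3 - <<'E'
from h import *
p,r,o=tool();print(o['time_s'],p,r.as_matrix()[:2,0])
c,im=snap('wrist','w3.png')
cv2.imwrite('pics/w3c.png',cv2.resize(im[120:360,230:370],None,fx=2.5,fy=2.5,interpolation=2))
a=cv2.resize(im[145:245,260:370],None,fx=5,fy=5,interpolation=2)
b=cv2.resize(im[140:440,250:350],None,fx=2.4,fy=2,interpolation=2)
h=np.zeros((600,800,3),np.uint8);h[:500,:550]=a;h[:600,555:795]=b;cv2.imwrite('pics/w3c.png',h)
E
```

```text
4.3 [ 0.44067046 -0.08210462  0.11913751] [-0.14525912  0.98939321]
```

View pics/w3c.png

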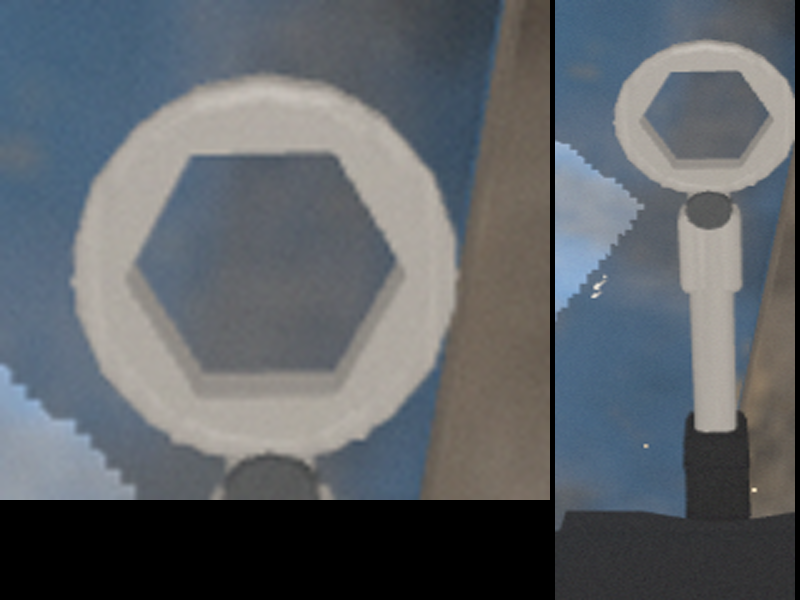

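The crop shows the ring's top hole corners at about (191,154), (338,151), (404,268), (340,394), (199,398) and (128,273). The grip's front edge is at (716,418) in the right panel.

```bash
python3 - <<'E'
from h import *
c=ctrl.calibration('wrist');p,r,o=tool()
f=lambda q:(260-.4+q[0]/5,145-.4+q[1]/5)
H=np.array([onz(c,f(q),.016) for q in [(191,154),(338,151),(404,268),(340,394),(199,398),(128,273)]])
C=H.mean(0);d=H-C;print('hex',C,np.hypot(d[:,0],d[:,1])*1e3)
a=np.degrees(np.arctan2(d[:,1],d[:,0]));cy=np.degrees(np.angle(np.exp(6j*np.radians(a)).mean()))/6
print('flat yaw',cy+90)
print('ring in tool',r.inv().apply(C-p))
k=lambda q:(250-.3+(q[0]-555)/2.4,140-.3+q[1]/2)
for q,z in [((715.5,425),.024),((717,517),.024),((713,425),.014),((709,210),.016)]:
    P=onz(c,k(q),z);v=C-P;print(P,np.degrees(np.arctan2(v[1],v[0])),np.hypot(*v[:2]))
yaw=np.radians(cy+90);u=np.array([np.cos(yaw),np.sin(yaw)]);print('grip',C[:2]-.17*u)
print('tool yaw',np.degrees(np.arctan2(*r.as_matrix()[1::-1,0])))
E
```

```text
hex [ 0.43270717 -0.05119345  0.016     ] [18.29666691 18.39520169 17.93227038 18.69145716 18.84967366 18.09614017]
flat yaw 99.30200394557906
ring in tool [ 0.03162556 -0.00335806  0.10289842]
[ 0.45054843 -0.15852461  0.024     ] 99.43777268068348 0.10880389330680812
[ 0.45670093 -0.1981085   0.024     ] 99.2755020756038 0.14886144645992944
[ 0.45067467 -0.16515943  0.014     ] 98.95932008481019 0.11537362870296523
[ 0.43761807 -0.08152704  0.016     ] 99.19619075923569 0.030728544365054872
grip [ 0.46018569 -0.21895797]
tool yaw 98.37222502512178
```

Call:
send_rows(
  dr=[
    [0,0,0],
    [0,0,-0.1],
    [0,0,-0.14],
    [0,0,-0.14],
    [0,0,-0.14],
    [0,0,-0.14],
    [0,0,-0.14],
    [0,0,-0.14],
  ],
  xyz=[
    [-4,0,0],
    [-8,-0.1,0],
    [-11.34,-0.13,1],
    [-11.34,-0.13,3.5],
    [-11.34,-0.13,6],
    [-11.34,-0.13,8],
    [-11.34,-0.13,9.2],
    [-11.34,-0.13,9.7],
  ],
  jaw=[100,100,100,100,100,100,100,100],
)

```text
time_s: 5.35
eef_pos: [0.4549, -0.1942, 0.0208]
eef_rot: [-0.0, 0.648, 0.762, 0.0]
wrist_force: [0.6, -0.8, -0.3]
opening: 0.999
grasp_force: 0.0
```

Call:
send_rows(
  dr=[
    [0,0,0],
    [0,0,0],
    [0,0,0],
    [0,0,0],
    [0,0,0],
    [0,0,0],
    [0,0,0],
    [0,0,0],
  ],
  xyz=[
    [0,0,0],
    [0,0,0],
    [0,0,0],
    [0,0,0],
    [0,0,0],
    [0,0,0],
    [0,0,0],
    [0,0,0],
  ],
  jaw=[70,40,10,0,0,0,0,0],
)

```text
time_s: 6.35
eef_pos: [0.4553, -0.195, 0.0221]
eef_rot: [0.001, 0.648, 0.761, 0.0]
wrist_force: [-0.6, 0.3, 5.5]
opening: 0.22
grasp_force: 60.0
```

```bash
python3 - <<'E'
from h import *
p,r,o=tool();print(o['time_s'],p,o['q'],r.as_matrix()[:,0],o['wrist_force'],o['opening'],o['grasp_force'],o['torque'])
E
```

```text
6.35 [ 0.45533676 -0.19500456  0.02211889] [-6.44857751e-01  3.48855020e-01  1.94089360e+00  2.27248584e-04
  8.50253393e-01 -8.04610715e-01] [-0.15892572  0.98729001 -0.00102757] [-0.6093674   0.25964267  5.51671468] 0.2196102745438783 60.03045916557312 [ 0.18191676  0.0400511  -0.03323281]
```

Call:
send_rows(
  dr=[
    [0,0,0],
    [0,0,0],
    [0,0,0],
    [0,0,0],
    [0,0,0.5],
    [0,0,1],
    [0,0,1.5],
    [0,0,2],
  ],
  xyz=[
    [0,0,-1],
    [0,0,-3],
    [0,0,-5],
    [0,0,-7.5],
    [2.5,3,-8.5],
    [5,6,-8.5],
    [7.5,9,-8.5],
    [10,12,-8.5],
  ],
  jaw=[0,0,0,0,0,0,0,0],
)

```text
time_s: 7.35
eef_pos: [0.5572, -0.0756, 0.1061]
eef_rot: [-0.001, 0.725, 0.689, -0.0]
wrist_force: [0.6, -0.5, -3.1]
opening: 0.216
grasp_force: 59.3
```

```bash
cat >> h.py <<'E'
B=np.array([.5954,.098]);L=.1455
def todo(yaw,z,B=B):
    p,r,o=tool();M=r.as_matrix();y=np.degrees(np.arctan2(M[1,0],M[0,0]));u=np.array([np.cos(np.radians(yaw)),np.sin(np.radians(yaw))])
    t=np.r_[B-L*u,z];print('t',o['time_s'],'p',p.round(4),'yaw',y.round(2),'F',np.round(o['wrist_force'],1),'M',np.round(o['torque'],2),'tilt x',M[2,0].round(4),'grasp',round(o['opening'],3))
    print('ring',(p+L*M[:,0]).round(4),'shift cm',(r.inv().apply(t-p)*100).round(2),'dr z',round(-(yaw-y)/6,2))
E
python3 -c "
from h import *
todo(85.3,.095)"
```

```text
t 7.35 p [ 0.5572 -0.0756  0.1061] yaw 87.05 F [ 0.6 -0.5 -3.1] M [-0.07 -0.02 -0.04] tilt x 0.0002 grasp 0.216
ring [0.5647 0.0697 0.1061] shift cm [2.99 2.48 1.11] dr z 0.29
```

Call:
send_rows(
  dr=[
    [0,0,0.1],
    [0,0,0.2],
    [0,0,0.29],
    [0,0,0.29],
    [0,0,0.29],
    [0,0,0.29],
    [0,0,0.29],
    [0,0,0.29],
  ],
  xyz=[
    [1,0.8,0.2],
    [2,1.6,0.5],
    [2.99,2.48,1.1],
    [2.99,2.48,1.1],
    [2.99,2.48,1.1],
    [2.99,2.48,1.1],
    [2.99,2.48,1.1],
    [2.99,2.48,1.1],
  ],
  jaw=[0,0,0,0,0,0,0,0],
)

```text
time_s: 8.35
eef_pos: [0.5835, -0.0483, 0.0954]
eef_rot: [0.0, 0.735, 0.678, 0.0]
wrist_force: [-0.4, -0.4, -3.8]
opening: 0.215
grasp_force: 59.3
```

```bash
python3 -c "
from h import *
todo(85.3,.087)
ims=[snap(n,n+'4.png') for n in('scene','side','wrist')]
c,im=ims[1];u,v=310,290
a=cv2.resize(im[230:330,260:360],None,fx=4,fy=4,interpolation=2)
c,im=ims[0]
T=np.array(c['world_from_camera']);q=T[:3,:3].T@(np.array([.595,.098,.06])-T[:3,3]);K=c['camera_matrix'];x=int(K[0][0]*q[0]/-q[2]+K[0][2]);y=int(K[1][1]*-q[1]/-q[2]+K[1][2]);print(x,y)
y=max(50,y);b=cv2.resize(im[y-50:y+50,x-50:x+50],None,fx=4,fy=4,interpolation=2)
cv2.imwrite('pics/c4.png',np.hstack([a,b]))
"
```

```text
t 8.35 p [ 0.5835 -0.0483  0.0954] yaw 85.4 F [-0.4 -0.4 -3.8] M [0.02 0.03 0.01] tilt x -0.0 grasp 0.215
ring [0.5951 0.0967 0.0954] shift cm [ 0.13 -0.01  0.84] dr z 0.02
291 202
```

View pics/c4.png

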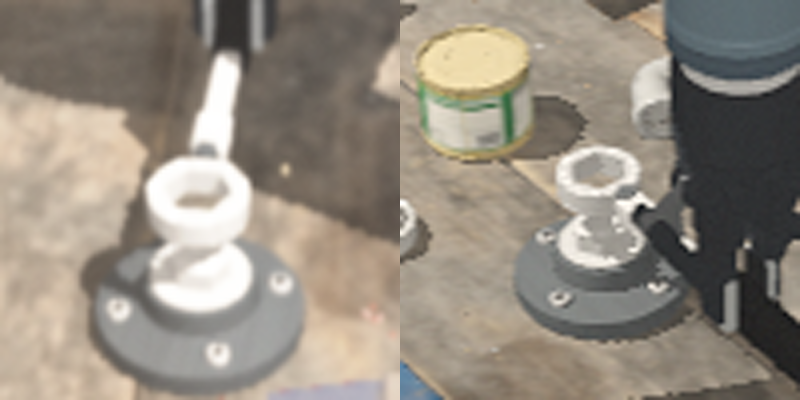

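The side crop at left shows the ring hovering squarely over the bolt, level. The scene crop at right agrees. I'll check with rays: ring top at (198,186) against the washer at (200,282) in the side view.

```bash
python3 -c "
from h import *
c=ctrl.calibration('side');f=lambda q:(260-.4+q[0]/4,230-.4+q[1]/4)
print(onz(c,f((198.5,186)),.0893),onz(c,f((200,281)),.035))
c=ctrl.calibration('scene');f=lambda q:(241-.4+(q[0]-400)/4,152-.4+q[1]/4)
print(onz(c,f((598,176)),.0893),onz(c,f((601,240)),.035))
"
```

```text
[0.59515984 0.09654637 0.0893    ] [0.59467595 0.10747186 0.035     ]
[0.58830065 0.091846   0.0893    ] [0.59208611 0.09728114 0.035     ]
```

Call:
send_rows(
  dr=[
    [0,0,0],
    [0,0,0],
    [0,0,0],
    [0,0,0],
    [0,0,0],
    [0,0,0],
    [0,0,0],
    [0,0,0],
  ],
  xyz=[
    [0.05,0,0.3],
    [0.1,0,0.7],
    [0.13,0,1.1],
    [0.13,0,1.5],
    [0.13,0,1.9],
    [0.13,0,2.2],
    [0.13,0,2.2],
    [0.13,0,2.2],
  ],
  jaw=[0,0,0,0,0,0,0,0],
)

```text
time_s: 9.5
eef_pos: [0.5837, -0.0469, 0.0734]
eef_rot: [0.0, 0.735, 0.678, 0.0]
wrist_force: [-0.5, -0.4, -4.0]
opening: 0.219
grasp_force: 59.3
```

```bash
python3 -c "
from h import *
todo(85.3,.057)"
```

```text
t 9.5 p [ 0.5837 -0.0469  0.0734] yaw 85.41 F [-0.5 -0.4 -4. ] M [-0.01 -0.05  0.  ] tilt x -0.0 grasp 0.219
ring [0.5953 0.0981 0.0734] shift cm [-0.01 -0.02  1.64] dr z 0.02
```

Now down gently in small steps.

Call:
send_rows(
  dr=[
    [0,0,0],
    [0,0,0],
    [0,0,0],
    [0,0,0],
    [0,0,0],
    [0,0,0],
    [0,0,0],
    [0,0,0],
  ],
  xyz=[
    [0,-0.02,0.1],
    [0,-0.02,0.2],
    [0,-0.02,0.3],
    [0,-0.02,0.4],
    [0,-0.02,0.5],
    [0,-0.02,0.6],
    [0,-0.02,0.7],
    [0,-0.02,0.7],
  ],
  jaw=[0,0,0,0,0,0,0,0],
)

```text
time_s: 10.5
eef_pos: [0.5833, -0.0468, 0.0662]
eef_rot: [-0.0, 0.735, 0.678, -0.0]
wrist_force: [-0.6, 0.5, -4.5]
opening: 0.216
grasp_force: 59.3
```

Call:
send_rows(
  dr=[
    [0,0,0],
    [0,0,0],
    [0,0,0],
    [0,0,0],
    [0,0,0],
    [0,0,0],
    [0,0,0],
    [0,0,0],
  ],
  xyz=[
    [0,0,0.1],
    [0,0,0.2],
    [0,0,0.3],
    [0,0,0.4],
    [0,0,0.5],
    [0,0,0.6],
    [0,0,0.7],
    [0,0,0.75],
  ],
  jaw=[0,0,0,0,0,0,0,0],
)

```text
time_s: 11.5
eef_pos: [0.5833, -0.0468, 0.0587]
eef_rot: [-0.0, 0.735, 0.678, -0.0]
wrist_force: [-0.4, -1.1, -3.1]
opening: 0.216
grasp_force: 59.3
```

```bash
python3 -c "
from h import *
todo(85.3,.057)"
```

```text
t 11.5 p [ 0.5833 -0.0468  0.0587] yaw 85.41 F [-0.4 -1.1 -3.1] M [-0.05 -0.01 -0.01] tilt x 0.0001 grasp 0.216
ring [0.595  0.0982 0.0587] shift cm [-0.02  0.02  0.17] dr z 0.02
```

Call:
send_rows(
  dr=[
    [0,0,0],
    [0,0,0],
    [0,0,0],
    [0,0,0],
    [0,0,0],
    [0,0,0],
    [0,0,0],
    [0,0,0],
  ],
  xyz=[
    [0,0,0.03],
    [0,0,0.06],
    [0,0,0.09],
    [0,0,0.12],
    [0,0,0.12],
    [0,0,0.12],
    [0,0,0.12],
    [0,0,0.12],
  ],
  jaw=[0,0,0,0,0,0,0,0],
)

```text
time_s: 12.5
eef_pos: [0.5834, -0.0468, 0.0576]
eef_rot: [0.0, 0.735, 0.678, 0.0]
wrist_force: [0.5, -0.7, -3.4]
opening: 0.218
grasp_force: 59.3
```

Seated with little force. I'll turn clockwise about the bolt in small arcs and watch the forces.

Call:
send_rows(
  dr=[
    [0,0,0.2],
    [0,0,0.4],
    [0,0,0.6],
    [0,0,0.8],
    [0,0,1.0],
    [0,0,1.15],
    [0,0,1.15],
    [0,0,1.15],
  ],
  xyz=[
    [0,-0.3,0],
    [0.01,-0.61,0],
    [0.03,-0.91,0],
    [0.05,-1.22,0],
    [0.08,-1.52,0],
    [0.1,-1.75,0],
    [0.1,-1.75,0],
    [0.1,-1.75,0],
  ],
  jaw=[0,0,0,0,0,0,0,0],
)

```text
time_s: 13.5
eef_pos: [0.5661, -0.0445, 0.0577]
eef_rot: [0.0, 0.774, 0.633, 0.0]
wrist_force: [0.0, 0.1, -4.0]
opening: 0.22
grasp_force: 59.4
```

```bash
cat >> h.py <<'E'
def mom():
    p,r,o=tool();M=r.as_matrix();F=np.array(o['wrist_force']);ux=M[:,0]
    piv=p+(L-.03)*ux;f=r.inv().apply(F)
    print('Ftool',f.round(1),'Mz tcp',round(o['torque'][2],2),'about pivot',round((np.cross(p-piv,F)+np.array(o['torque']))[2],2),'about bolt',round((np.cross(p-np.r_[B,p[2]],F)+np.array(o['torque']))[2],2))
E
python3 -c "
from h import *
todo(73,.0576);mom()"
```

```text
t 13.5 p [ 0.5661 -0.0445  0.0577] yaw 78.52 F [ 0.   0.1 -4. ] M [-0.12 -0.03 -0.01] tilt x -0.0 grasp 0.22
ring [0.5951 0.0981 0.0577] shift cm [ 0.06 -1.37  0.01] dr z 0.92
Ftool [ 0.1 -0.   4. ] Mz tcp -0.01 about pivot -0.01 about bolt -0.02
```

Call:
send_rows(
  dr=[
    [0,0,0.1],
    [0,0,0.2],
    [0,0,0.3],
    [0,0,0.4],
    [0,0,0.5],
    [0,0,0.6],
    [0,0,0.6],
    [0,0,0.6],
  ],
  xyz=[
    [0,-0.15,0],
    [0,-0.3,0],
    [0.01,-0.46,0],
    [0.01,-0.61,0],
    [0.02,-0.76,0],
    [0.03,-0.91,0],
    [0.03,-0.91,0],
    [0.03,-0.91,0],
  ],
  jaw=[0,0,0,0,0,0,0,0],
)

```text
time_s: 14.5
eef_pos: [0.5572, -0.0424, 0.0577]
eef_rot: [0.0, 0.794, 0.608, 0.0]
wrist_force: [1.1, -1.9, -3.2]
opening: 0.217
grasp_force: 59.4
```

```bash
python3 -c "
from h import *
todo(71,.0576);mom()"
```

```text
t 14.5 p [ 0.5572 -0.0424  0.0577] yaw 74.91 F [ 1.1 -1.9 -3.2] M [-0.33 -0.21 -0.06] tilt x -0.0001 grasp 0.217
ring [0.5951 0.098  0.0577] shift cm [ 0.04 -0.96  0.01] dr z 0.65
Ftool [-1.5  1.6  3.2] Mz tcp -0.06 about pivot 0.13 about bolt 0.18
```

Call:
send_rows(
  dr=[
    [0,0,0.1],
    [0,0,0.2],
    [0,0,0.3],
    [0,0,0.4],
    [0,0,0.5],
    [0,0,0.6],
    [0,0,0.6],
    [0,0,0.6],
  ],
  xyz=[
    [0,-0.15,0],
    [0,-0.3,0],
    [0.01,-0.46,0],
    [0.01,-0.61,0],
    [0.02,-0.76,0],
    [0.03,-0.91,0],
    [0.03,-0.91,0],
    [0.03,-0.91,0],
  ],
  jaw=[0,0,0,0,0,0,0,0],
)

```text
time_s: 15.5
eef_pos: [0.5484, -0.0397, 0.0576]
eef_rot: [-0.0, 0.813, 0.583, -0.0]
wrist_force: [0.2, -2.7, -3.5]
opening: 0.216
grasp_force: 59.4
```

```bash
python3 -c "
from h import *
todo(71,.0576);mom()"
```

```text
t 15.5 p [ 0.5484 -0.0397  0.0576] yaw 71.31 F [ 0.2 -2.7 -3.5] M [-0.46 -0.17 -0.07] tilt x -0.0001 grasp 0.216
ring [0.595  0.0981 0.0575] shift cm [ 0.   -0.04 -0.  ] dr z 0.05
Ftool [-2.5  1.1  3.5] Mz tcp -0.07 about pivot 0.06 about bolt 0.09
```

Call:
send_rows(
  dr=[
    [0,0,0.1],
    [0,0,0.2],
    [0,0,0.3],
    [0,0,0.4],
    [0,0,0.5],
    [0,0,0.6],
    [0,0,0.6],
    [0,0,0.6],
  ],
  xyz=[
    [0,-0.15,0],
    [0,-0.3,0],
    [0.01,-0.46,0],
    [0.01,-0.61,0],
    [0.02,-0.76,0],
    [0.03,-0.91,0],
    [0.03,-0.91,0],
    [0.03,-0.91,0],
  ],
  jaw=[0,0,0,0,0,0,0,0],
)

```text
time_s: 16.5
eef_pos: [0.54, -0.0366, 0.0576]
eef_rot: [0.0, 0.83, 0.557, -0.0]
wrist_force: [0.9, -4.6, -3.1]
opening: 0.22
grasp_force: 59.4
```

```bash
python3 -c "
from h import *
todo(71,.0576);mom()"
```

```text
t 16.5 p [ 0.54   -0.0366  0.0576] yaw 67.72 F [ 0.9 -4.6 -3.1] M [-0.67 -0.13 -0.  ] tilt x -0.0001 grasp 0.22
ring [0.5951 0.0981 0.0576] shift cm [0.03 0.86 0.  ] dr z -0.55
Ftool [-3.9  2.5  3.1] Mz tcp -0.0 about pivot 0.29 about bolt 0.37
```

Call:
send_rows(
  dr=[
    [0,0,0.1],
    [0,0,0.2],
    [0,0,0.3],
    [0,0,0.4],
    [0,0,0.5],
    [0,0,0.6],
    [0,0,0.6],
    [0,0,0.6],
  ],
  xyz=[
    [-0.01,-0.15,0],
    [-0.02,-0.3,0],
    [-0.02,-0.46,0],
    [-0.02,-0.61,0],
    [-0.02,-0.76,0],
    [-0.01,-0.91,0],
    [-0.01,-0.91,0],
    [-0.01,-0.91,0],
  ],
  jaw=[0,0,0,0,0,0,0,0],
)

```text
time_s: 17.5
eef_pos: [0.5317, -0.033, 0.0577]
eef_rot: [0.0, 0.848, 0.531, 0.0]
wrist_force: [4.6, -1.4, -4.8]
opening: 0.219
grasp_force: 59.3
```

```bash
python3 -c "
from h import *
todo(64,.0576);mom()"
```

```text
t 17.5 p [ 0.5317 -0.033   0.0577] yaw 64.1 F [ 4.6 -1.4 -4.8] M [-0.32 -0.8   0.14] tilt x 0.0004 grasp 0.219
ring [0.5953 0.0978 0.0578] shift cm [ 0.02 -0.02  0.01] dr z 0.02
Ftool [0.7 4.8 4.8] Mz tcp 0.14 about pivot 0.69 about bolt 0.84
```

Call:
send_rows(
  dr=[
    [0,0,0.1],
    [0,0,0.2],
    [0,0,0.3],
    [0,0,0.4],
    [0,0,0.5],
    [0,0,0.6],
    [0,0,0.6],
    [0,0,0.6],
  ],
  xyz=[
    [0,-0.12,0],
    [0,-0.24,0],
    [0.01,-0.36,0],
    [0.01,-0.48,0],
    [0.02,-0.6,0],
    [0.02,-0.73,0],
    [0.02,-0.73,0],
    [0.02,-0.73,0],
  ],
  jaw=[0,0,0,0,0,0,0,0],
)

```text
time_s: 18.5
eef_pos: [0.525, -0.0296, 0.0576]
eef_rot: [-0.0, 0.864, 0.504, 0.0]
wrist_force: [5.3, -0.9, -4.0]
opening: 0.218
grasp_force: 59.6
```

```bash
python3 -c "
from h import *
todo(64,.0576);mom()
snap('scene','s5.png')"
```

```text
t 18.5 p [ 0.525  -0.0296  0.0576] yaw 60.52 F [ 5.3 -0.9 -4. ] M [-0.01 -0.73  0.52] tilt x 0.0002 grasp 0.218
ring [0.5966 0.097  0.0576] shift cm [ 0.05  0.73 -0.  ] dr z -0.58
Ftool [1.9 5.  4. ] Mz tcp 0.52 about pivot 1.1 about bolt 1.26
```

Moment about the pivot is now about 1.1 N m, so the handle is starting to give. One more small turn about the pivot, still well within 0.26.

Call:
send_rows(
  dr=[
    [0,0,0.1],
    [0,0,0.2],
    [0,0,0.3],
    [0,0,0.4],
    [0,0,0.5],
    [0,0,0.6],
    [0,0,0.7],
    [0,0,0.7],
  ],
  xyz=[
    [0,-0.12,0],
    [0,-0.24,0],
    [0.01,-0.36,0],
    [0.01,-0.48,0],
    [0.02,-0.6,0],
    [0.02,-0.73,0],
    [0.03,-0.85,0],
    [0.03,-0.85,0],
  ],
  jaw=[0,0,0,0,0,0,0,0],
)

```text
time_s: 19.55
eef_pos: [0.5177, -0.0253, 0.0576]
eef_rot: [0.0, 0.882, 0.472, 0.0]
wrist_force: [4.7, 1.1, -3.4]
opening: 0.218
grasp_force: 59.6
```

```bash
python3 -c "
from h import *
todo(64,.0576);mom()
snap('scene','s6.png');c,im=snap('side','d6.png')
a=cv2.resize(im[240:340,260:360],None,fx=4,fy=4,interpolation=2)
im=cv2.imread('pics/s6.png');b=cv2.resize(im[152:252,241:341],None,fx=4,fy=4,interpolation=2)
cv2.imwrite('pics/c6.png',np.hstack([a,b]))"
```

```text
t 19.55 p [ 0.5177 -0.0253  0.0576] yaw 56.29 F [ 4.7  1.1 -3.4] M [ 0.04 -0.82  0.62] tilt x 0.0001 grasp 0.218
ring [0.5985 0.0958 0.0576] shift cm [0.15 1.57 0.  ] dr z -1.29
Ftool [3.5 3.3 3.4] Mz tcp 0.62 about pivot 1.0 about bolt 1.12
```

View pics/c6.png

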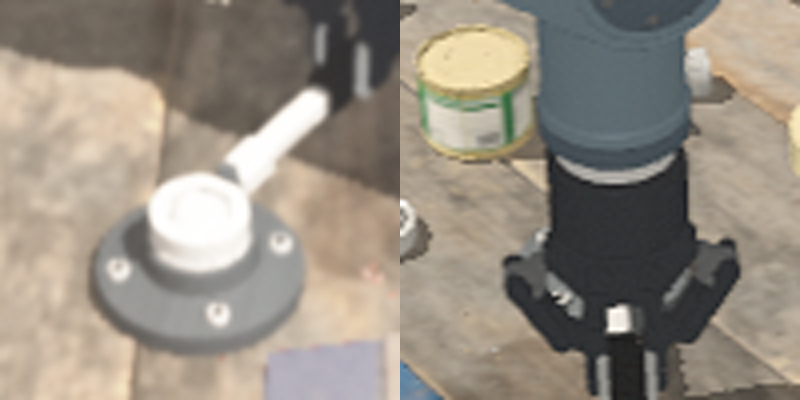

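The side crop shows the ring still down on the washer and the handle bent at the pivot. The tool pose gives a bend of about 0.12 rad at a steady 1.0 N m, so it has given. Stop here and unload backwards.

Call:
send_rows(
  dr=[
    [0,0,-0.2],
    [0,0,-0.4],
    [0,0,-0.6],
    [0,0,-0.8],
    [0,0,-1.0],
    [0,0,-1.2],
    [0,0,-1.2],
    [0,0,-1.2],
  ],
  xyz=[
    [0,0.24,0],
    [0.01,0.48,0],
    [0.02,0.73,0],
    [0.04,0.97,0],
    [0.06,1.2,0],
    [0.09,1.45,0],
    [0.09,1.45,0],
    [0.09,1.45,0],
  ],
  jaw=[0,0,0,0,0,0,0,0],
)

```text
time_s: 20.65
eef_pos: [0.5303, -0.0324, 0.0575]
eef_rot: [-0.0, 0.85, 0.526, 0.0]
wrist_force: [4.9, 2.1, -4.1]
opening: 0.218
grasp_force: 59.4
```

```bash
python3 -c "
from h import *
todo(69,.0576);mom()"
```

```text
t 20.65 p [ 0.5303 -0.0324  0.0575] yaw 63.5 F [ 4.9  2.1 -4.1] M [ 0.29 -0.78  0.18] tilt x 0.0005 grasp 0.218
ring [0.5953 0.0978 0.0576] shift cm [ 0.09  1.4  -0.01] dr z -0.92
Ftool [4.1 3.5 4.1] Mz tcp 0.18 about pivot 0.58 about bolt 0.68
```

Call:
send_rows(
  dr=[
    [0,0,-0.2],
    [0,0,-0.4],
    [0,0,-0.6],
    [0,0,-0.8],
    [0,0,-0.92],
    [0,0,-0.92],
    [0,0,-0.92],
    [0,0,-0.92],
  ],
  xyz=[
    [0.03,0.3,0],
    [0.04,0.6,0],
    [0.05,0.91,0],
    [0.07,1.21,0],
    [0.09,1.4,0],
    [0.09,1.4,0],
    [0.09,1.4,0],
    [0.09,1.4,0],
  ],
  jaw=[0,0,0,0,0,0,0,0],
)

```text
time_s: 21.65
eef_pos: [0.543, -0.038, 0.0575]
eef_rot: [-0.0, 0.824, 0.567, -0.0]
wrist_force: [1.4, 1.3, -4.0]
opening: 0.218
grasp_force: 59.4
```

```bash
python3 -c "
from h import *
todo(69,.0576);mom()"
```

```text
t 21.65 p [ 0.543  -0.038   0.0575] yaw 69.04 F [ 1.4  1.3 -4. ] M [ 0.32 -0.24  0.06] tilt x -0.0001 grasp 0.218
ring [0.5951 0.0979 0.0575] shift cm [ 0.02  0.02 -0.01] dr z 0.01
Ftool [1.7 0.9 4. ] Mz tcp 0.06 about pivot 0.16 about bolt 0.19
```

Unloaded; lift straight up.

Call:
send_rows(
  dr=[
    [0,0,0],
    [0,0,0],
    [0,0,0],
    [0,0,0],
    [0,0,0],
    [0,0,0],
    [0,0,0],
    [0,0,0],
  ],
  xyz=[
    [0.02,0.02,-0.3],
    [0.02,0.02,-0.7],
    [0.02,0.02,-1.1],
    [0.02,0.02,-1.5],
    [0.02,0.02,-2.0],
    [0.02,0.02,-3],
    [0.02,0.02,-4],
    [0.02,0.02,-5],
  ],
  jaw=[0,0,0,0,0,0,0,0],
)

```text
time_s: 22.65
eef_pos: [0.5437, -0.038, 0.1086]
eef_rot: [0.0, 0.824, 0.567, 0.0]
wrist_force: [0.4, -0.0, -3.9]
opening: 0.218
grasp_force: 59.4
```

```bash
python3 -c "
from h import *
todo(69,.0576);mom()
p,r,o=tool();t=np.array([.455,-.185,.1075]);print(r.inv().apply(t-p)*100,o['q'])"
```

```text
t 22.65 p [ 0.5437 -0.038   0.1086] yaw 69.03 F [ 0.4 -0.  -3.9] M [-0.01  0.04  0.01] tilt x 0.0 grasp 0.218
ring [0.5958 0.0979 0.1086] shift cm [ 0.   -0.05  5.1 ] dr z 0.01
Ftool [0.1 0.4 3.9] Mz tcp 0.01 about pivot 0.05 about bolt 0.06
[-16.89925592  -3.02201441   0.10628682] [-2.87648887e-01  2.87280000e-01  1.79196729e+00 -2.42651781e-05
  1.06172494e+00  7.83384879e-02]
```

Call:
send_rows(
  dr=[
    [0,0,-0.4],
    [0,0,-1.2],
    [0,0,-2],
    [0,0,-3],
    [0,0,-4],
    [0,0,-5],
    [0,0,-5],
    [0,0,-5],
  ],
  xyz=[
    [-2,-0.3,0],
    [-5,-1,0],
    [-8,-1.5,0],
    [-11,-2,0],
    [-14,-2.5,0],
    [-16.9,-3,0],
    [-16.9,-3,0],
    [-16.9,-3,0],
  ],
  jaw=[0,0,0,0,0,0,0,0],
)

```text
time_s: 23.65
eef_pos: [0.4552, -0.1849, 0.108]
eef_rot: [0.0, 0.65, 0.76, 0.0]
wrist_force: [0.4, 0.1, -4.6]
opening: 0.221
grasp_force: 59.5
```

Call:
send_rows(
  dr=[
    [0,0,0],
    [0,0,0],
    [0,0,0],
    [0,0,0],
    [0,0,0],
    [0,0,0],
    [0,0,0],
    [0,0,0],
  ],
  xyz=[
    [0,0,1.5],
    [0,0,3],
    [0,0,4.5],
    [0,0,6],
    [0,0,7],
    [0,0,7.6],
    [0,0,8],
    [0,0,8.2],
  ],
  jaw=[0,0,0,0,0,0,0,0],
)

```text
time_s: 24.65
eef_pos: [0.4552, -0.1852, 0.0256]
eef_rot: [0.0, 0.649, 0.761, 0.0]
wrist_force: [0.3, -0.3, -3.7]
opening: 0.216
grasp_force: 59.5
```

```bash
python3 -c "
from h import *
todo(69,.0576)"
```

```text
t 24.65 p [ 0.4552 -0.1852  0.0256] yaw 99.03 F [ 0.3 -0.3 -3.7] M [-0.03 -0.01 -0.02] tilt x -0.0003 grasp 0.216
ring [ 0.4323 -0.0415  0.0256] shift cm [13.17 11.01 -3.2 ] dr z 5.0
```

Lower the last 3 mm, then open slowly and rise.

Call:
send_rows(
  dr=[
    [0,0,0],
    [0,0,0],
    [0,0,0],
    [0,0,0],
    [0,0,0],
    [0,0,0],
    [0,0,0],
    [0,0,0],
  ],
  xyz=[
    [0,0,0.1],
    [0,0,0.2],
    [0,0,0.3],
    [0,0,0.32],
    [0,0,0.32],
    [0,0,0.32],
    [0,0,0.32],
    [0,0,0.32],
  ],
  jaw=[0,0,0,0,0,30,60,90],
)

```text
time_s: 25.65
eef_pos: [0.4553, -0.1852, 0.0227]
eef_rot: [0.0, 0.649, 0.761, 0.0]
wrist_force: [0.6, 0.8, 0.5]
opening: 0.711
grasp_force: 0.0
```

Call:
send_rows(
  dr=[
    [0,0,0],
    [0,0,0],
    [0,0,0],
    [0,0,0],
    [0,0,0],
    [0,0,0],
    [0,0,0],
    [0,0,0],
  ],
  xyz=[
    [0,0,0],
    [0,0,0],
    [0,0,0],
    [0,0,-2],
    [0,0,-5],
    [0,0,-9],
    [0,0,-13],
    [0,0,-16],
  ],
  jaw=[100,100,100,100,100,100,100,100],
)

```text
time_s: 26.65
eef_pos: [0.4553, -0.1852, 0.1843]
eef_rot: [0.001, 0.649, 0.761, 0.0]
wrist_force: [-0.0, -0.8, -0.8]
opening: 1.0
grasp_force: 0.0
```

```bash
python3 -c "
from h import *
todo(69,.0576)
snap('wrist','w7.png')
im=cv2.imread('pics/w7.png');cv2.imwrite('pics/w7.png',im)"
```

```text
t 26.65 p [ 0.4553 -0.1852  0.1843] yaw 99.04 F [-0.  -0.8 -0.8] M [ 0.02  0.1  -0.04] tilt x -0.0012 grasp 1.0
ring [ 0.4325 -0.0415  0.1841] shift cm [13.19 10.98 12.67] dr z 5.01
```

View pics/w7.png

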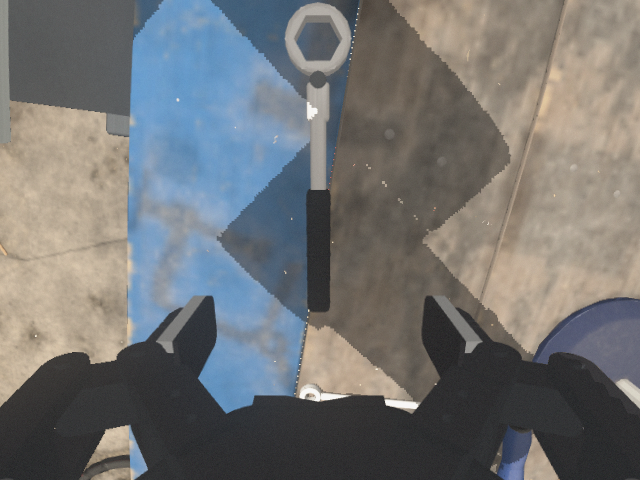

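The wrench lies flat and straight on the bench, ring at (318,40) and grip ending at (318,310), with the gripper clear. The spanner at (312,394) is undisturbed. Handing in.

```bash
python3 -c "
from bench import ctrl
print(ctrl.hand_in())"
```

```text
the job is handed in; nothing more can be done
None
```

I tightened the bolt until the wrench handle gave at its pivot (about 0.12 rad by my estimate), laid the wrench flat and straight on the bench clear of the hub, and handed the job in at about 27 s; no verdict was returned.

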